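# Wedge the flask tight in the bench clamp

## Task

Pick up the wooden mallet and, with at least two separate taps, drawing the mallet back clear between them, tap the wedge sideways into the bench clamp until it stops advancing fully home and the jaw grips the flask. Move the wedge with the mallet only, then lay the mallet down flat, wholly on its rubber mat. Leave the plaster cast, the bottle and the bowl where they stand.

Things in the scene. Friction and masses are not known exactly. Their poses are not given: they have to be found in the camera images.
- clamp: Grey steel wedge clamp fixed to the bench, turned up to 20 degrees either way from the world axes. Origin at bench height. Own axes: z up, wedge driven along +y, jaw moves along +x. Base plate x -85 to 115, y -55 to 55, 20 mm thick. Fixed cheek behind the wedge: x -85 to -55, y -50 to 50, top at 70 mm (74 with bolts). Fixed stop behind the flask: x 85 to 105, top at 70 mm.
- wedge: Wooden wedge 120 mm long, 36 high, 34 thick at the butt, 10 at the tip; slides along the clamp's y only. Origin: centre of the flat butt face to strike, 38 mm above the bench, facing clamp -y; axes as clamp's. Origin in clamp frame: x -38 mm; y -105 to -90 mm at the start, -65 mm when fully home at its stop. Moves when pushed over about 6 N (some 15 N near home); stays where left.
- jaw: Aluminium jaw of the clamp, 90 mm wide, top at 66 mm. The wedge drives it 1 mm towards the flask (clamp's +x) for each 5 mm of advance; only at the very end does it squeeze the flask against the fixed stop. Origin: middle of its flat front face, at bench height; clamp-frame x is -5 mm when the wedge is home.
- flask: Brass two-part flask, 90 x 74 x 52 mm (56 over its bolts), 0.6 kg, standing loose on the clamp's base plate (20 mm above the bench) between jaw and fixed stop with 4 to 8 mm play. Origin: centre of its underside.
- mallet: Wooden mallet, 0.25 to 0.4 kg, lying level on the mat. Head: block 44 (x) x 80 (y) x 44 mm, striking faces at its own +y and -y ends. Handle along its own -x to -188 mm, 18 wide (y), 26 high, centre line 22 mm above the underside, straight from x -22 to -172 mm; end flared to 30 x 44 mm. Balance point about 45 mm behind the head's centre. Origin: middle of the head's underside, z up.
- mallet_head (a point): Centre of the mallet's head, 22 mm above the mallet's origin, 40 mm from either striking face; axes as the mallet's.
- mallet_end (a point): End of the mallet's handle, 188 mm behind the head's centre.
- mat: Black rubber mat on the bench, 300 (x) x 200 (y) x 4 mm, fixed; place and yaw vary. Origin: centre of its underside.
- cast: White plaster dental cast, 65 x 70 x 37 mm, loose; leave it. Origin: centre of its underside.
- bottle: White plastic bottle, 60 mm across, 130 mm high, loose; leave it. Origin: centre of its underside.
- bowl: Grey mixing bowl, 110 mm across, 70 mm high, loose; leave it. Origin: centre of its underside.
Mind the look-alikes: they are no part of the job. What is meant by the mallet is not orange or pink, and is the larger of those in its own colour.

How it is judged:
By the outcome, as a careful person would: the job done as asked, in the order asked, and still so for the second after the job is handed in, with the robot touching nothing.
It also fails if it takes over 42 s, if anything falls off the work surface, if the arm or the gripper's body presses on something with over 40 N, if the wrist force passes 120 N, or if a joint passes its speed limit or range.

## Robot

A 6-joint arm with a two-finger parallel gripper is mounted at the origin on the work surface. World frame = base frame: x ahead of the robot, y to its left, z up, the work surface at z = 0. Lengths are in mm, angles in degrees, forces in N, time in s.
With the tool pointing down it reaches from about 350 to 850 mm from the base axis. Payload 8.1 kg.
Tool frame: the origin (TCP) lies on the centre line of the jaws, within the pads' length; the fingertips stand tip_extent ahead of it and the grasp point (between the pads) lies 3 mm ahead of it (tip_extent is the distance from the TCP to the fingertips, in mm); z points along the fingers, x is the direction in which the jaws open and shut, and the axes are right-handed (so a half turn about z gives the same grasp; the last joint's range is limited). The gripper opens to 93 mm and grips with 3 to 60 N. Pads are 15 mm wide; open, the fingers measure 128 mm over their backs; the gripper's body (75 mm by 188 mm) begins 65 mm behind the grasp point.
Start: joints at [-80.466, 7.471, 85.268, -0, 87.261, -4.893], TCP at [149.509, -581.078, 209.335] pointing down, gripper open.
Joint ranges: [-169.43, 169.43], [-51.17, 129.36], [1.28, 143.12], [-76.62, 256.62], [0, 156.53], [-152.29, 152.29]. Speed limits (degrees/s): [136.94, 136.94, 159.86, 180, 180, 180].

## Interface

Orientations are given as [roll, pitch, yaw] about the fixed x, y, z axes, in that order (R = Rz(yaw) Ry(pitch) Rx(roll)).
In Python, from cell import read_state, read_camera, camera_info, close_job, tip_extent gives the robot as it stands.
- The arm moves only by the shell command python3 -m pendant 'ROWS'. ROWS is JSON, a list of rows, each a list of 5 numbers: the closure, from 0 (fully open) to 1 (shut), then the shift along the world's x, y, z in m, then the turn about the world's z in degrees. A call has 1 to 10 rows; each row shifts and turns the commanded pose from where the row before left it; what a row does not reach is not made up. A row lasts 1/8 s, in which the tool goes at most 62.5 mm and 10.7 degrees, less where a joint would pass 70% of its speed; a pose out of reach is approached as far as the arm can. A call is refused whole if a number of a shift passes 0.0625 or a number of a turn 10.7, either way. A call with a gripper value outside its range is refused whole. The fingers move at their own pace and stop on an object; the grip force is fixed at half the most. Time passes only in rows, so rows that do not move let the fingers close. It gives the time, the measured TCP pose, the force and the opening at its end, in the units of the state.
- read_state(): the state, without advancing time (a new reading comes with each control period).
- read_camera(name): name is "scene" or "top" or "wrist"; returns (picture, depth): 420x560x3 uint8, red, green, blue; 420x560 float32, mm along the optical axis (not along the pixel's ray), 0 where there is no reading.
- camera_info(name): a dict with "fov_y" (degrees; the focal length in pixels is half the picture's height over the tangent of half this angle, whatever the lens; pixels are square), "cx", "cy" (the principal point, pixels), "world_to_cam" (4x4, takes a point from world to camera coordinates); the wrist camera has in their place "tool_from_camera" (4x4, takes a point from camera to tool coordinates, whose origin is the TCP and whose axes are the tool frame's). Camera axes: x right, y up, looking along -z (the intrinsics and any distortion apply to the point x, -y, -z); pixel columns grow to the right and rows downward; lengths in mm; the calibration is good to about 2 mm. A picture is of the moment at which its call begins: read the wrist's pose just before it. camera_info takes no time and is no camera call.
- close_job(): hands the job in, once; it reports no verdict.
The state is a dict: "time": time; "q": joint angles; "joint_velocities": joint speeds; "effort": joint torques, N m; "position": TCP position; "orientation": TCP orientation; "ft_force": force on the tool from outside, world axes, zero at the start; "torque": the same for the moment, N m; "opening": opening from 0.0 (shut) to 1.0 (fully open).
Only numpy, scipy, OpenCV 4.12 (cv2) and the standard library are available. Lean on these libraries where they do the work, as an engineer would, in place of code of your own. Each camera call takes 0.05 s, during which the arm holds its last target. There are 200 camera calls.

## Working session

There is one attempt and no reset: what is moved stays moved. The work goes in short steps, Python scripts to look and compute and a shell command to move; the robot and the scene stay as the last step left them, time stands still between calls to the robot, and variables do not carry over. Pictures are saved under pics/ and viewed, about 8 in all and at most 12, crops included, and the job is handed in when it is done.

```bash
mkdir -p pics; ls
python3 - <<'E'
from cell import *
import cv2, numpy as np, json
print(tip_extent if not callable(tip_extent) else tip_extent())
s=read_state(); print(s['time'],s['position'],s['orientation'],s['opening'])
for n in ['top','scene']:
    p,d=read_camera(n); i=camera_info(n); print(n,i)
    np.savez(f'{n}0.npz',p=p,d=d)
    cv2.imwrite(f'pics/{n}0.png',p[:,:,::-1])
print(camera_info('wrist'))
E
```

```text
pics
22.0
0.0 [ 149.42210678 -580.47668764  208.31607414] [-1.79990595e+02  1.05526825e-01 -7.55738408e+01] 0.9998167652068239
top {'fov_y': 55.96572022927807, 'cx': 271.0445664827127, 'cy': 208.55967978887307, 'world_to_cam': array([[-1.65364006e-03, -9.99935992e-01,  1.11927799e-02,
        -3.36549182e+01],
       [ 9.90722755e-01, -1.17224109e-04,  1.35898521e-01,
        -5.36992111e+02],
       [-1.35888510e-01,  1.13136690e-02,  9.90659535e-01,
        -1.10101414e+03],
       [ 0.00000000e+00,  0.00000000e+00,  0.00000000e+00,
         1.00000000e+00]])}
scene {'fov_y': 47.90240959949024, 'cx': 275.62357341797355, 'cy': 207.439008867152, 'world_to_cam': array([[-2.75326451e-01,  9.61278618e-01, -1.17798308e-02,
         1.63396339e+02],
       [-6.62692800e-01, -1.80901028e-01,  7.26713885e-01,
         3.02903419e+02],
       [ 6.96443535e-01,  2.07889964e-01,  6.86839257e-01,
        -1.75549931e+03],
       [ 0.00000000e+00,  0.00000000e+00,  0.00000000e+00,
         1.00000000e+00]])}
{'fov_y': 66.50046833527747, 'cx': 275.82521936239925, 'cy': 207.79190506405322, 'tool_from_camera': array([[ 9.99998150e-01, -1.54384150e-03, -1.14773176e-03,
         9.08774804e-01],
       [-1.79599119e-03, -9.63015614e-01, -2.69439607e-01,
        -7.47972090e+01],
       [-6.89311555e-04,  2.69441170e-01, -9.63016605e-01,
        -1.74546374e+02],
       [ 0.00000000e+00,  0.00000000e+00,  0.00000000e+00,
         1.00000000e+00]])}
```

View pics/top0.png

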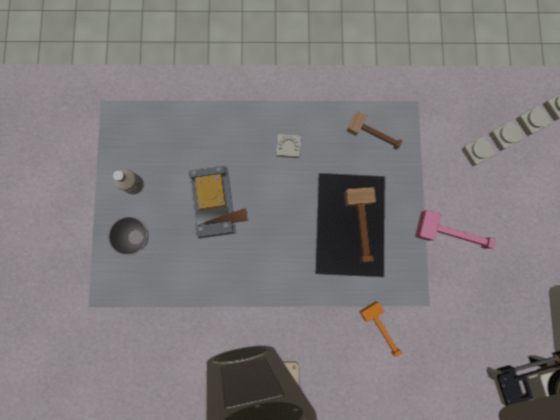

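View pics/scene0.png

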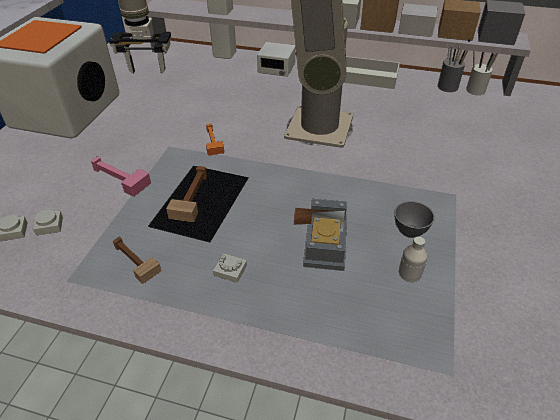

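The top view shows these mallets:
- large wooden on the black mat, (362,220)
- smaller wooden, (376,130)
- pink, (455,230)
- orange, (380,328)

I choose the one on the mat. The wedge butt is at about (246,214). The clamp's +x points up in the picture (world +x), so the wedge is driven towards world +y.

```bash
cat > h.py <<'E'
import numpy as np, cv2
from cell import *
from scipy.spatial.transform import Rotation as R
def K(i,h=420): return h/2/np.tan(np.radians(i['fov_y']/2))
def T(n,s=None):
    i=camera_info(n)
    if n!='wrist': return np.linalg.inv(i['world_to_cam'])
    M=np.eye(4); M[:3,:3]=R.from_euler('xyz',s['orientation'],degrees=True).as_matrix(); M[:3,3]=s['position']
    return M@i['tool_from_camera']
def cloud(n,d,s=None):
    i=camera_info(n); f=K(i); v,u=np.mgrid[:420,:560]
    P=np.stack([(u-i['cx'])/f*d,-(v-i['cy'])/f*d,-d],-1); M=T(n,s)
    return P@M[:3,:3].T+M[:3,3]
def plane(n,uv,z,s=None):
    i=camera_info(n); f=K(i); uv=np.atleast_2d(uv).astype(float); M=T(n,s)
    r=np.stack([(uv[:,0]-i['cx'])/f,-(uv[:,1]-i['cy'])/f,-np.ones(len(uv))],-1)@M[:3,:3].T
    return M[:3,3]+r*((z-M[2,3])/r[:,2])[:,None]
def rect(n,mask,z,s=None):
    c=max(cv2.findContours(mask.astype(np.uint8),0,1)[0],key=cv2.contourArea)
    w=plane(n,c[:,0],z,s)[:,:2]
    return cv2.minAreaRect(w.astype(np.float32))
E
python3 - <<'E'
from h import *
a=np.load('top0.npz'); p=a['p'];d=a['d']; W=cloud('top',d); hsv=cv2.cvtColor(p,cv2.COLOR_RGB2HSV)
def box(m,u0,v0,u1,v1):
    k=np.zeros_like(m); k[v0:v1,u0:u1]=m[v0:v1,u0:u1]; return k
mat=box(hsv[...,2]<40,300,160,400,290)
wood=box((hsv[...,1]>90)&(hsv[...,2]>50)&(hsv[...,0]<25),300,160,400,290)
mat2=cv2.morphologyEx((mat|wood).astype(np.uint8),cv2.MORPH_OPEN,np.ones((5,5)))
print('mat',rect('top',mat2,4), 'z',np.median(W[mat,2]))
print('mallet',rect('top',wood,40))
hd=wood&(W[...,2]>43); print('head z',np.percentile(W[wood,2],[5,25,50,75,95]))
hd=box(wood,300,160,400,206);hn=box(wood,300,212,400,256)
print('head',rect('top',hd,48),'handle',rect('top',hn,39))
wd=box((hsv[...,1]>90)&(hsv[...,0]<14)&(hsv[...,2]>30),200,200,255,228)
print('wedge',rect('top',wd,56),np.percentile(W[wd,2],[5,50,95]))
m=np.zeros((420,560),bool);m[155:245,185:255]=1
hi=m&(W[...,2]>60)&(W[...,2]<85); print('clamp high',rect('top',hi,70))
lo=m&(W[...,2]>12)&(W[...,2]<90); print('base',rect('top',lo&~wd,20))
c=p[140:260,180:400][:,:,::-1]; cv2.imwrite('pics/crop1.png',cv2.resize(c,None,fx=3.6,fy=3.6,interpolation=2))
v=np.vstack([hd*255,wd*255]).astype(np.uint8)
E
```

```text
mat ((495.3031005859375, -267.83477783203125), (189.12924194335938, 290.5215148925781), 87.71332550048828) z 4.882010186814
mallet ((493.78717041015625, -289.20947265625), (86.95062255859375, 213.65219116210938), 88.44539642333984)
head z [21.07438029 38.3710112  43.72509328 48.6232653  51.5411375 ]
head ((570.6817626953125, -289.102294921875), (51.36625671386719, 87.54542541503906), 3.88740611076355) handle ((465.10394287109375, -299.89727783203125), (125.09795379638672, 25.512975692749023), 4.351634502410889)
wedge ((506.576416015625, 89.89984130859375), (29.695524215698242, 108.88599395751953), 14.123373985290527) [53.08909573 56.6766843  59.32532876]
clamp high ((575.1963500976562, 136.1544189453125), (153.14822387695312, 99.507568359375), 10.182107925415039)
base ((564.4694213867188, 118.53523254394531), (203.27764892578125, 153.03732299804688), 8.09865951538086)
```

View pics/crop1.png

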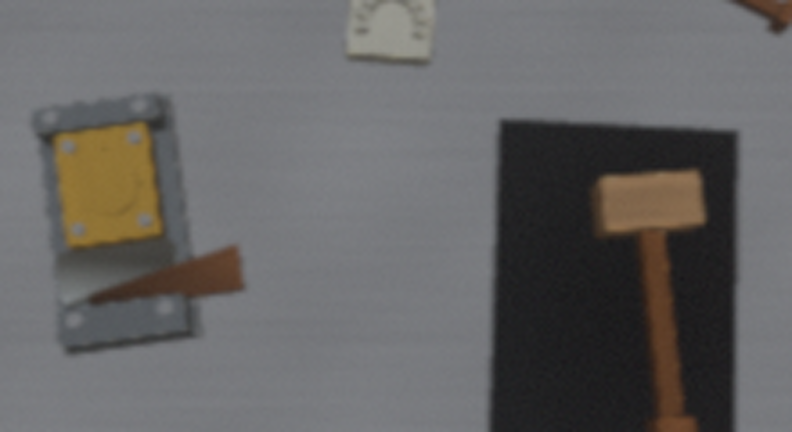

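The crop confirms it: a large plain wooden mallet, yaw about +5°, on the mat. The wedge butt is at crop (240,268). I move above the handle and look from close by.

```bash
python3 -m pendant '[[0,0.042,0.032,0,-1.05],[0,0.042,0.032,0,-1.05],[0,0.042,0.032,0,-1.05],[0,0.042,0.032,0,-1.05],[0,0.042,0.032,0,-1.05],[0,0.042,0.032,0,-1.05],[0,0.042,0.032,0,-1.05],[0,0.042,0.032,0,-1.05],[0,0.040,0.030,0,-1.0],[0,0,0,0,0]]'
python3 - <<'E'
from h import *
s=read_state(); p,d=read_camera('wrist'); W=cloud('wrist',d,s); np.savez('w1.npz',p=p,d=d)
print(s['time'],s['position'],s['orientation'])
cv2.imwrite('pics/w1.png',p[:,:,::-1])
hsv=cv2.cvtColor(p,cv2.COLOR_RGB2HSV)
wood=(hsv[...,1]>90)&(hsv[...,2]>50)&(hsv[...,0]<25)&(np.hypot(W[...,0]-525,W[...,1]+294)<160)
head=wood&(W[...,2]>44); hn=wood&(W[...,2]>30)&(W[...,2]<43)&(W[...,0]<540)&(W[...,0]>440)
k=np.ones((3,3),np.uint8)
print('head',rect('wrist',cv2.morphologyEx(head.astype(np.uint8),2,k),48,s)); print('handle',rect('wrist',cv2.morphologyEx(hn.astype(np.uint8),2,k),39,s),np.median(W[hn],0),np.median(W[head],0))
E
```

```text
time: 1.35
position: [527.5, -292.3, 208.5]
orientation: [180.0, 0.1, -84.7]
ft_force: [0.2, 0.6, 0.4]
opening: 0.998
1.35 [ 527.46360314 -292.27787677  208.52422424] [ 1.79981831e+02  7.94169022e-02 -8.47350471e+01]
head ((289.2761535644531, -481.6649169921875), (48.90123748779297, 408.4009094238281), 5.408042907714844)
handle ((490.38909912109375, -298.6770935058594), (99.61394500732422, 17.602996826171875), 4.350862503051758) [ 492.98301589 -298.55786912   37.9787609 ] [ 552.90170131 -318.24281166  328.99781816]
```

View pics/w1.png

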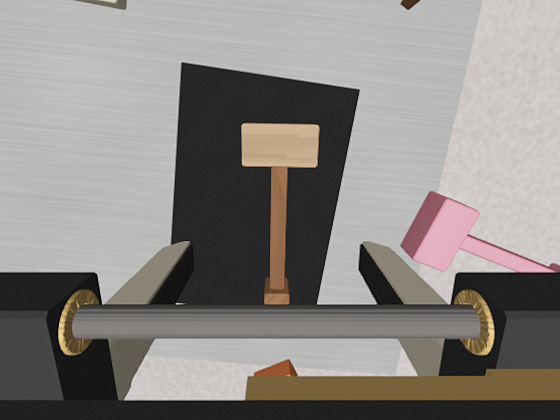

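The wrist view shows the mallet head at (280,145), with the handle running straight down to (277,300) between the open fingers. I compute the exact head pose, then go down.

Run:
```python
from h import *
a=np.load('w1.npz'); p=a['p'];d=a['d']; s=read_state(); W=cloud('wrist',d,s); hsv=cv2.cvtColor(p,cv2.COLOR_RGB2HSV)
wood=(hsv[...,1]>70)&(hsv[...,2]>90)&(hsv[...,0]<25)
m=wood&(W[...,2]>43)&(W[...,2]<60)
m[:100]=0;m[180:]=0;m[:,:220]=0;m[:,340:]=0
print('head',rect('wrist',m,48,s),np.median(W[m],0))
mat=(hsv[...,2]<60)&(W[...,2]<15)|m; mat[200:]=0; mat[:40]=0
c=plane('wrist',[[181,63],[359,90]],4,s); print('mat far corners',c, np.linalg.norm(c[0]-c[1]),np.degrees(np.arctan2(*(c[0]-c[1])[1::-1])))
yy=[]
for v in range(175,270,10):
    u=np.flatnonzero(wood[v,200:340]); yy.append(plane('wrist',[[200+(u[0]+u[-1])/2,v]],39,s)[0,:2])
print(np.round(yy,1)); yy=np.array(yy); print(np.degrees(np.arctan(np.polyfit(yy[:,0],yy[:,1],1)[0])))
```

```text
head ((574.6465454101562, -293.9033203125), (43.44940948486328, 78.80342864990234), 3.8845229148864746) [ 574.84125686 -293.54550694   46.97964752]
mat far corners [[ 648.79021398 -179.60561048    4.        ]
 [ 639.31274178 -377.40348893    4.        ]] 198.02480450988017 87.2567745856678
[[ 541.9 -296.9]
 [ 530.9 -297.4]
 [ 519.7 -298.4]
 [ 508.3 -299.5]
 [ 496.7 -300.6]
 [ 484.8 -300.6]
 [ 472.8 -301.7]
 [ 460.6 -302.9]
 [ 448.1 -303.5]
 [ 435.5 -304.7]]
4.164789088333477
```

```bash
python3 -m pendant '[[0,0.005,-0.005,-0.045,-1.1],[0,0,0,-0.045,0],[0,0,0,-0.045,0],[0,0,0,-0.03,0],[0,0,0,-0.012,0],[0,0,0,0,0],[1,0,0,0,0],[1,0,0,0,0],[1,0,0,0,0],[1,0,0,0,0]]'; python3 -m pendant '[[1,0,0,0,0],[1,0,0,0,0],[1,0,0,0,0]]'
```

```text
time: 2.65
position: [530.8, -300.2, 32.8]
orientation: [-180.0, -0.0, -86.1]
ft_force: [-0.9, -0.2, -0.0]
opening: 0.619
time: 3.02
position: [530.5, -300.1, 32.3]
orientation: [180.0, 0.0, -86.1]
ft_force: [0.2, -0.7, 0.2]
opening: 0.297
```

```bash
python3 -m pendant '[[1,0,0,0,0],[1,0,0,0,0],[1,0,0,0,0]]'; python3 -m pendant '[[1,0,0,0.02,0],[1,0,0,0.03,0],[1,0,0,0.04,0],[1,0,0,0.04,0],[1,0,0,0.04,0],[1,0,0,0,0]]'
python3 - <<'E'
from h import *
s=read_state(); p,d=read_camera('wrist'); W=cloud('wrist',d,s); print(s['position'],s['ft_force'],s['torque'],s['orientation'])
hsv=cv2.cvtColor(p,cv2.COLOR_RGB2HSV); wood=(hsv[...,1]>70)&(hsv[...,2]>90)&(hsv[...,0]<25)
n,l,st,ce=cv2.connectedComponentsWithStats(wood.astype(np.uint8))
for i in range(1,n):
    if st[i,4]>1500: print(st[i],ce[i],np.percentile(W[l==i],[5,50,95],axis=0).round(0).tolist())
cv2.imwrite('pics/w2.png',p[:,:,::-1])
E
```

```text
time: 3.4
position: [530.5, -300.1, 32.3]
orientation: [180.0, -0.0, -86.1]
ft_force: [0.2, -0.5, 0.1]
opening: 0.011
time: 4.15
position: [532.9, -301.7, 209.1]
orientation: [-179.6, -0.3, -86.1]
ft_force: [-0.3, -0.1, -0.6]
opening: 0.008
[ 532.90882489 -301.65844325  209.09894571] [-0.34438157 -0.14218546 -0.59079369] [0.01738948 0.03616266 0.07266098] [-179.56206718   -0.34269752  -86.07269128]
[ 229  129   78  164 3864] [267.68530021 169.41873706] [[487.0, -327.0, 36.0], [566.0, -296.0, 47.0], [593.0, -258.0, 48.0]]
[    7   365   417    35 10475] [230.84505967 386.31131265] [[551.0, -326.0, 327.0], [554.0, -294.0, 331.0], [556.0, -253.0, 334.0]]
```

View pics/w2.png

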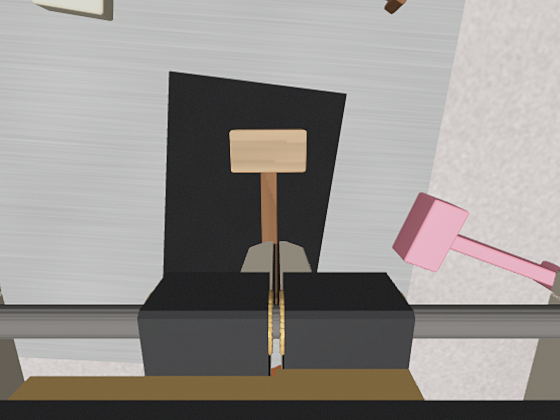

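The fingers shut at (276,245) without the mallet, which still lies on the mat with its head at (268,150). I measure where the fingertips really are.

Run:
```python
from h import *
import cell
print(tip_extent, cell.tip_extent() if callable(cell.tip_extent) else '')
s=read_state(); p,d=read_camera('wrist'); W=cloud('wrist',d,s); i=camera_info('wrist'); f=K(i)
v,u=np.mgrid[:420,:560]; P=np.stack([(u-i['cx'])/f*d,-(v-i['cy'])/f*d,-d,np.ones_like(d)],-1)@i['tool_from_camera'].T
for uv in [(262,243),(262,247),(262,255),(262,265),(290,247),(290,265),(275,245),(275,255),(200,300)]: print(uv,P[uv[1],uv[0],:3].round(1),W[uv[1],uv[0]].round(1))
hsv=cv2.cvtColor(p,cv2.COLOR_RGB2HSV); wood=(hsv[...,1]>70)&(hsv[...,2]>90)&(hsv[...,0]<25)
m=wood&(W[...,2]>43)&(W[...,2]<60); m[:100]=0;m[200:]=0;m[:,:200]=0;m[:,340:]=0
print('head',rect('wrist',m,48,s)); c=plane('wrist',[[170,72],[346,94]],4,s);print(c)
p,d=read_camera('top'); W=cloud('top',d); m=np.zeros_like(d,bool); m[150:300,300:400]=1
hsv=cv2.cvtColor(p,cv2.COLOR_RGB2HSV); print(W[m&(W[...,2]>60)][:,2].min() if (m&(W[...,2]>60)).any() else None)
p,d=read_camera('scene'); cv2.imwrite('pics/s2.png',cv2.resize(p[80:300,80:360,::-1],None,fx=2.6,fy=2.6))
```

```text
22.0 
(262, 243) [ -6.5  -9.1 -10.6] [ 540.4 -293.8  216.8]
(262, 247) [ -6.1 -10.  -18.5] [ 541.3 -294.1  224.6]
(262, 255) [ -5.8  -9.4 -27.5] [ 540.7 -294.5  233.6]
(262, 265) [ -5.3  -9.4 -38.7] [ 540.7 -294.9  244.9]
(290, 247) [  8.6  -9.2 -16.5] [ 541.5 -308.9  222.7]
(290, 265) [  7.6  -9.9 -39.6] [ 542.  -307.7  245.8]
(275, 245) [  0.7  -8.1 -11. ] [ 539.9 -301.   217.2]
(275, 255) [  0.7  -7.9 -24. ] [ 539.7 -301.   230.2]
(200, 300) [ -15.7  -36.3 -112. ] [ 566.5 -282.4  318.3]
head ((576.2037963867188, -292.2677917480469), (42.5943717956543, 79.00782775878906), 4.027555465698242)
[[ 648.01252257 -178.92394122    4.        ]
 [ 639.05486629 -373.71202795    4.        ]]
302.22967776939004
```

View pics/s2.png

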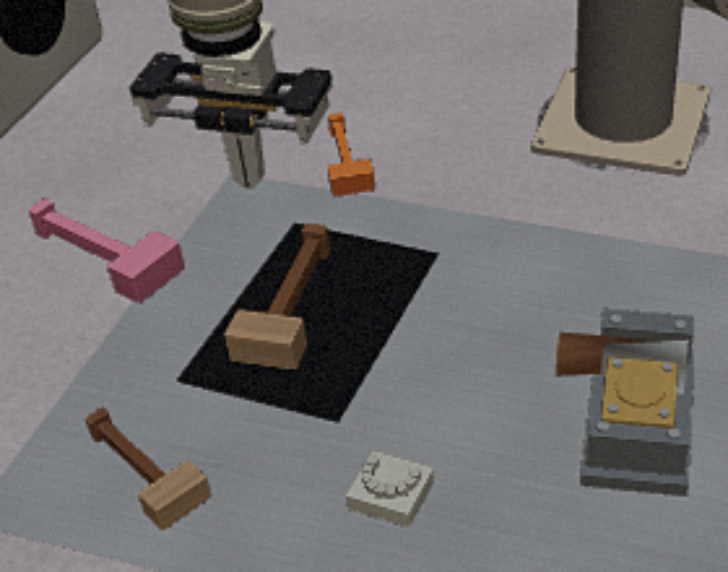

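Run:
```python
from h import *
p,d=read_camera('scene'); W=cloud('scene',d)
for v in range(138,158,2): print(v,[W[v,u].round(0).tolist() for u in (170,174,178)])
s=read_state(); print(s['position'],s['orientation'],s['q'])
```

```text
138 [[541.0, -306.0, 256.0], [540.0, -295.0, 258.0], [536.0, -285.0, 257.0]]
140 [[542.0, -307.0, 250.0], [541.0, -295.0, 252.0], [540.0, -284.0, 253.0]]
142 [[539.0, -310.0, 241.0], [538.0, -298.0, 243.0], [537.0, -287.0, 244.0]]
144 [[543.0, -308.0, 238.0], [542.0, -297.0, 239.0], [538.0, -287.0, 238.0]]
146 [[545.0, -309.0, 233.0], [540.0, -300.0, 230.0], [538.0, -289.0, 231.0]]
148 [[542.0, -312.0, 223.0], [538.0, -302.0, 222.0], [538.0, -290.0, 224.0]]
150 [[283.0, -474.0, -0.0], [544.0, -299.0, 220.0], [539.0, -290.0, 218.0]]
152 [[294.0, -469.0, 0.0], [539.0, -304.0, 209.0], [284.0, -443.0, -2.0]]
154 [[303.0, -465.0, -1.0], [302.0, -449.0, 2.0], [299.0, -436.0, 2.0]]
156 [[319.0, -456.0, 4.0], [309.0, -447.0, -2.0], [307.0, -433.0, -0.0]]
[ 529.74112532 -299.58813032  200.93005686] [ 1.79889250e+02  8.69117461e-02 -8.60757569e+01] [-3.43155314e+01  9.15011185e+00  8.43026837e+01 -2.86545078e-04
  8.66879844e+01  5.17601584e+01]
```

Two cameras agree that the fingertips sit about 9 mm above the reported TCP. The stated tip_extent of 22 mm would put them below it. I open, re-centre by (+3,+4) and go down by what I measured, watching the force.

```bash
python3 -m pendant '[[0,0.003,0.004,0,0],[0,0,0,0,0],[0,0,0,0,0],[0,0,0,0,0],[0,0,0,0,0],[0,0,0,0,0],[0,0,0,0,0],[0,0,0,-0.04,0],[0,0,0,-0.05,0],[0,0,0,-0.05,0]]'; python3 -m pendant '[[0,0,0,-0.03,0],[0,0,0,-0.012,0],[0,0,0,0,0],[0,0,0,0,0]]'
python3 - <<'E'
from h import *
s=read_state(); p,d=read_camera('wrist'); i=camera_info('wrist'); f=K(i); print(s['position'],s['ft_force'])
W=cloud('wrist',d,s); np.savez('w3.npz',p=p,d=d); cv2.imwrite('pics/w3.png',p[:,:,::-1])
v,u=np.mgrid[:420,:560]; P=np.stack([(u-i['cx'])/f*d,-(v-i['cy'])/f*d,-d,np.ones_like(d)],-1)@i['tool_from_camera'].T
for uu in (165,175,185,370,380): print(uu,[(vv,P[vv,uu,:3].round(0).tolist()) for vv in range(236,262,4)])
E
```

```text
time: 5.65
position: [533.7, -296.3, 61.4]
orientation: [-179.9, -0.0, -86.1]
ft_force: [0.5, -0.0, -0.2]
opening: 0.989
time: 6.15
position: [534.8, -297.0, 22.4]
orientation: [-179.9, -0.1, -86.1]
ft_force: [-0.1, -0.2, 0.8]
opening: 0.997
[ 534.84422609 -296.95238708   22.42594761] [-0.0608514  -0.16374021  0.7537852 ]
165 [(236, [-70.0, -2.0, 19.0]), (240, [-70.0, 1.0, 18.0]), (244, [-70.0, 3.0, 18.0]), (248, [-57.0, -9.0, -19.0]), (252, [-55.0, -10.0, -24.0]), (256, [-54.0, -9.0, -29.0]), (260, [-52.0, -10.0, -34.0])]
175 [(236, [-64.0, -2.0, 20.0]), (240, [-64.0, 1.0, 20.0]), (244, [-54.0, -9.0, -13.0]), (248, [-52.0, -9.0, -18.0]), (252, [-50.0, -10.0, -25.0]), (256, [-49.0, -9.0, -28.0]), (260, [-47.0, -10.0, -34.0])]
185 [(236, [-58.0, -2.0, 20.0]), (240, [-57.0, 1.0, 19.0]), (244, [-48.0, -9.0, -13.0]), (248, [-47.0, -9.0, -17.0]), (252, [-46.0, -8.0, -21.0]), (256, [-45.0, -7.0, -23.0]), (260, [-45.0, -5.0, -24.0])]
370 [(236, [62.0, -2.0, 20.0]), (240, [62.0, 1.0, 19.0]), (244, [52.0, -9.0, -13.0]), (248, [50.0, -10.0, -19.0]), (252, [49.0, -10.0, -25.0]), (256, [49.0, -8.0, -26.0]), (260, [48.0, -8.0, -29.0])]
380 [(236, [68.0, -2.0, 19.0]), (240, [69.0, 1.0, 20.0]), (244, [58.0, -9.0, -12.0]), (248, [55.0, -10.0, -20.0]), (252, [53.0, -10.0, -25.0]), (256, [53.0, -10.0, -29.0]), (260, [51.0, -9.0, -33.0])]
```

View pics/w3.png

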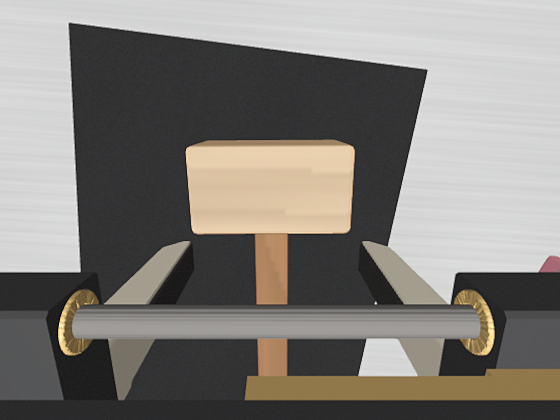

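The wrist view shows the handle at (272,280) centred between the fingertips at (190,243) and (362,243). The tips are still about 30 mm above the bench, so I go down 21 mm more and close.

```bash
python3 -m pendant '[[0,0,0,-0.012,0],[0,0,0,-0.009,0],[0,0,0,0,0],[0,0,0,0,0]]'; python3 -m pendant '[[1,0,0,0,0],[1,0,0,0,0],[1,0,0,0,0],[1,0,0,0,0],[1,0,0,0,0],[1,0,0,0,0],[1,0,0,0,0],[1,0,0,0,0]]'
```

```text
time: 6.7
position: [533.4, -296.0, -0.8]
orientation: [180.0, 0.0, -86.1]
ft_force: [0.8, 0.7, 0.2]
opening: 1.0
time: 7.7
position: [533.4, -295.8, -0.7]
orientation: [180.0, 0.0, -86.1]
ft_force: [-0.1, -2.1, 3.2]
opening: 0.191
```

The opening is 0.191, about 18 mm, which is the handle's width. I lift and carry it towards the clamp, staying short of it for a close look.

```bash
python3 -m pendant '[[1,0,0,0.015,0],[1,0,0,0.03,0],[1,0,0,0.05,0],[1,0,0,0.05,0],[1,0,0.04,0.03,0],[1,0,0.05,0.025,0],[1,0,0.05,0,0],[1,0,0.05,0,0],[1,0,0.04,0,0],[1,0,0,0,0]]'; python3 -m pendant '[[1,0,0,0,0],[1,0,0,0,0],[1,0,0,0,0]]'
python3 - <<'E'
from h import *
s=read_state(); p,d=read_camera('wrist'); np.savez('w4.npz',p=p,d=d,pos=s['position'],ori=s['orientation'])
print(s['position'],s['orientation'],s['ft_force'],s['opening']); cv2.imwrite('pics/w4.png',p[:,:,::-1])
E
```

```text
time: 8.95
position: [533.3, -63.4, 200.0]
orientation: [-180.0, 0.0, -85.9]
ft_force: [-0.3, -0.5, -3.7]
opening: 0.194
time: 9.32
position: [533.4, -67.0, 199.3]
orientation: [180.0, -0.0, -86.2]
ft_force: [0.1, -0.5, -3.2]
opening: 0.19
[533.44764326 -67.02397136 199.32660862] [ 1.79990848e+02 -1.32840894e-05 -8.61575508e+01] [ 0.09913678 -0.47038779 -3.18115541] 0.19019896120149424
```

View pics/w4.png

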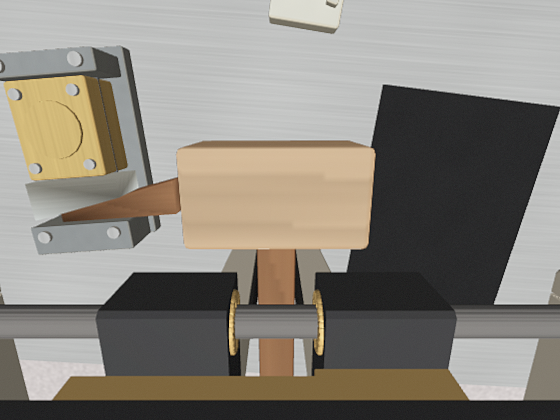

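The mallet is held, with its head at (275,195). The clamp is at left: cheek at (85,235), stop at (60,62), and the butt just hidden behind the head near (180,195). I compute the clamp and head poses.

Run:
```python
from h import *
a=np.load('w4.npz'); p=a['p'];d=a['d']; s=dict(position=a['pos'],orientation=a['ori'])
W=cloud('wrist',d,s); hsv=cv2.cvtColor(p,cv2.COLOR_RGB2HSV)
v,u=np.mgrid[:420,:560]
wood=(hsv[...,1]>70)&(hsv[...,2]>90)&(hsv[...,0]<25)
hm=wood&(u>176)&(u<378)&(v>138)&(v<250)&(W[...,2]>200)
print('head z',np.percentile(W[hm],[2,50,98],axis=0).round(1).tolist())
zt=np.median(W[hm,2]); 
top=hm&(abs(W[...,2]-zt)<6)&(v>150); print('head',rect('wrist',top,zt,s))
hn=wood&(v>255)&(v<300)&(u>245)&(u<310); print('handle z',np.median(W[hn],0))
fit=lambda P:np.polyfit(P[:,0],P[:,1],1)
# base plate right edge: grey z 14..26 rightmost per row
q=[]
for r in range(60,170,5):
    k=np.flatnonzero((abs(W[r,:,2]-20)<7)&(u[r]<170)&(u[r]>90)); 
    if len(k): q.append(plane('wrist',[[k.max()+.5,r]],20,s)[0,:2])
q=np.array(q); c=fit(q); print('base edge',q[[0,-1]].round(1),'yaw',np.degrees(np.arctan(c[0])), 'res',np.std(q[:,1]-np.polyval(c,q[:,0])))
m=(abs(W[...,2]-70)<6)&(v>205)&(v<255)&(u<150)&~wood
print('cheek',rect('wrist',cv2.morphologyEx(m.astype(np.uint8),2,np.ones((3,3))),70,s),np.median(W[m],0))
dk=wood&(u>60)&(u<177)&(v>170)&(v<225); print('wedge',rect('wrist',dk,56,s),np.median(W[dk],0))
T0=np.load('top0.npz'); pt=T0['p']; Wt=cloud('top',T0['d']); ht=cv2.cvtColor(pt,cv2.COLOR_RGB2HSV); m=(ht[...,1]>90)&(ht[...,0]<14)&(Wt[...,2]>48)&(Wt[...,2]<64); m[:200]=0;m[230:]=0;m[:,:200]=0;m[:,260:]=0
P=Wt[m]; e=P[:,1]; print('top wedge end y',np.percentile(e,[0,1,5]), P[e<np.percentile(e,6)].mean(0))
m[:,:235]=0; uu=np.argwhere(m); print([ (r,uu[uu[:,0]==r,1].max()) for r in sorted(set(uu[:,0]))])
```

```text
head z [[555.3, -102.6, 226.5], [575.5, -64.4, 247.1], [599.2, -27.7, 248.4]]
head ((575.5665283203125, -64.95879364013672), (40.89009094238281, 78.24301147460938), 3.941335678100586)
handle z [536.64189183 -67.84417527 238.03733465]
base edge [[654.7  92.1]
 [548.7  77.2]] yaw 8.050020813418296 res 0.4571054705557086
cheek ((479.7461242675781, 123.59162139892578), (30.566139221191406, 100.98274993896484), 8.135416030883789) [481.93829791 130.16088524  68.85387221]
wedge ((506.3802490234375, 87.79802703857422), (35.048797607421875, 128.3416748046875), 19.406667709350586) [514.9249534   76.96143255  55.09203097]
top wedge end y [36.65818242 36.69375638 39.71944746] [515.35633265  39.00474779  56.66842423]
[(np.int64(209), np.int64(244)), (np.int64(210), np.int64(245)), (np.int64(211), np.int64(245)), (np.int64(212), np.int64(245)), (np.int64(213), np.int64(245)), (np.int64(214), np.int64(245)), (np.int64(215), np.int64(245)), (np.int64(216), np.int64(246)), (np.int64(217), np.int64(246)), (np.int64(218), np.int64(246)), (np.int64(219), np.int64(246)), (np.int64(220), np.int64(242))]
```

Clamp yaw is 8.1° and its origin is (549.0,133.5). The base-edge check agrees within 1 mm. The butt is near (524,37) and home is (520.6,63.8). The head centre sits 26.5 mm above the TCP, 42 mm ahead. I turn +4.1° and move to about 35 mm short of the butt.

```bash
python3 -m pendant '[[1,-0.02,0.012,0,2.1],[1,-0.018,0.013,0,2.1],[1,0,0,-0.05,0],[1,0,0,-0.05,0],[1,0,0,-0.05,0],[1,0,0,-0.025,0],[1,0,0,-0.0125,0],[1,0,0,0,0],[1,0,0,0,0]]'
python3 - <<'E'
from h import *
s=read_state(); p,d=read_camera('wrist'); W=cloud('wrist',d,s); print(s['position'],s['orientation'],s['ft_force'],s['opening']); cv2.imwrite('pics/w5.png',p[:,:,::-1])
hsv=cv2.cvtColor(p,cv2.COLOR_RGB2HSV); v,u=np.mgrid[:420,:560]
wood=(hsv[...,1]>70)&(hsv[...,2]>70)&(hsv[...,0]<25)
top=wood&(u>150)&(u<400)&(v>150)&(v<250)&(abs(W[...,2]-60)<5)&(W[...,1]<10); print('head',rect('wrist',top,60,s),np.median(W[top],0))
E
```

```text
time: 10.5
position: [496.9, -41.5, 13.4]
orientation: [-179.9, -0.0, -81.9]
ft_force: [-0.5, 0.3, -3.3]
opening: 0.185
[496.918012   -41.45971334  13.42560524] [-1.79859901e+02 -4.60896616e-02 -8.18867485e+01] [-0.50995807  0.29680363 -3.25981752] 0.18525523213540582
head ((538.2608642578125, -36.4305419921875), (41.28574752807617, 78.8023910522461), 8.207926750183105) [539.88153636 -36.22728185  61.37204834]
```

View pics/w5.png

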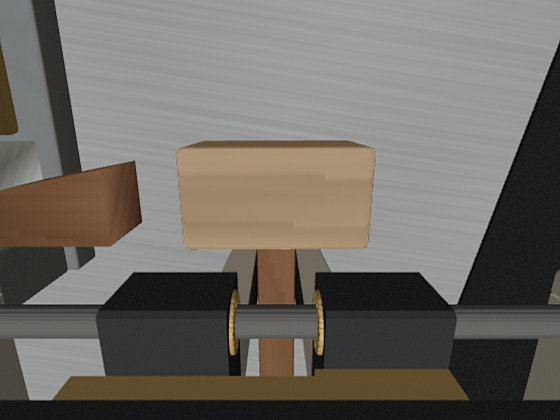

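Run:
```python
from h import *
s=read_state(); w=plane('wrist',[[135,162],[110,246]],56,s)[:,:2]; h=plane('wrist',[[178,152],[183,247]],60,s)[:,:2]
R8=np.array([[.990,.141],[-.141,.990]])
print(w,h,s['position'])
for P in (w,h): print('clamp',((P-[549,133.5])@R8.T).round(1))
```

```text
[[545.68344777  23.13733951]
 [506.74035307  33.08055643]] [[5.52855917e+02 4.73474774e+00]
 [5.12676457e+02 8.22514732e-02]] [497.01768108 -41.42239003  13.54544653]
clamp [[ -18.8 -108.8]
 [ -56.   -93.5]]
clamp [[ -14.3 -128. ]
 [ -54.8 -127. ]]
```

Run:
```python
from h import *
s=read_state(); R8=np.array([[.990,.141],[-.141,.990]])
for uv,z in (([[108,168],[110,246]],56),([[135,162],[141,222]],20)): print('clamp',((plane('wrist',uv,z,s)[:,:2]-[549,133.5])@R8.T).round(1))
```

```text
clamp [[-21.3 -97.3]
 [-56.  -93.5]]
clamp [[-23.5 -93.1]
 [-56.5 -92.6]]
```

The butt is at clamp y ≈ -93, x -22 to -56, and the head face is square to it at y ≈ -127.5. First tap: 34 mm gap plus about 12 mm of drive, then draw back.

```bash
python3 -m pendant '[[1,-0.0021,0.015,0,0],[1,-0.0021,0.015,0,0],[1,-0.0023,0.0158,0,0]]'; python3 -m pendant '[[1,0,0,0,0]]'; python3 -m pendant '[[1,0.0042,-0.030,0,0],[1,0.001,-0.007,0,0],[1,0,0,0,0],[1,0,0,0,0]]'
cat > look.py <<'E'
from h import *
import sys
R8=np.array([[.990,.141],[-.141,.990]])
s=read_state(); p,d=read_camera('wrist'); W=cloud('wrist',d,s); print(s['time'],s['position'],s['orientation'],s['ft_force'],s['opening']); cv2.imwrite('pics/%s.png'%sys.argv[1],p[:,:,::-1])
hsv=cv2.cvtColor(p,cv2.COLOR_RGB2HSV); v,u=np.mgrid[:420,:560]
C=(W[...,:2]-[549,133.5])@R8.T
wood=(hsv[...,1]>70)&(hsv[...,2]>60)&(hsv[...,0]<25)&(v<260)
hd=wood&(abs(W[...,2]-60)<5)&(C[...,1]<-95)&(u>150)&(u<400)&(v>145); r=rect('wrist',hd,60,s); print('head',((np.array(r[0])-[549,133.5])@R8.T).round(1),r[1:])
wg=wood&(u<170)&(abs(W[...,2]-56)<4)&(C[...,0]<-25)&(C[...,0]>-52); 
if wg.any(): print('wedge top min y',np.percentile(C[wg][:,1],[0,1,3]).round(1))
bt=wood&(u<176)&(W[...,2]>22)&(W[...,2]<50)&(C[...,0]<-22)&(C[...,0]>-54)&(C[...,1]>-115)
if bt.any(): print('butt y',np.median(C[bt][:,1]).round(1),bt.sum())
E
python3 look.py w6
```

```text
time: 10.92
position: [489.2, 5.0, 12.4]
orientation: [-180.0, -0.1, -81.9]
ft_force: [0.6, -7.5, -1.7]
opening: 0.188
time: 11.05
position: [489.1, 6.2, 12.2]
orientation: [-180.0, -0.0, -81.8]
ft_force: [0.1, 0.1, -3.2]
opening: 0.192
time: 11.55
position: [493.9, -31.7, 11.6]
orientation: [180.0, 0.0, -81.9]
ft_force: [-0.1, 0.3, -3.5]
opening: 0.19
11.55 [493.92921526 -31.66956946  11.64680751] [ 1.79976941e+02  3.33027073e-02 -8.18723257e+01] [-0.11902559  0.33996871 -3.48681831] 0.18991929196536553
head [ -34.6 -156.7] ((42.607479095458984, 77.6270751953125), 8.229964256286621)
wedge top min y [-79.1 -78.3 -77.9]
butt y -77.9 2008
```

Tap 1 moved the butt from -93 to about -78.5, and the mallet held its pose. Tap 2 takes it to about -68.

```bash
python3 -m pendant '[[1,-0.0022,0.016,0,0],[1,-0.0022,0.016,0,0],[1,-0.0022,0.0160,0,0],[1,0,0,0,0]]'; python3 -m pendant '[[1,0.0042,-0.030,0,0],[1,0.0014,-0.010,0,0],[1,0,0,0,0],[1,0,0,0,0]]'; python3 look.py w7
```

```text
time: 12.1
position: [487.4, 17.3, 11.9]
orientation: [-180.0, 0.0, -81.8]
ft_force: [-0.3, -0.6, -3.0]
opening: 0.186
time: 12.6
position: [493.0, -23.7, 11.7]
orientation: [180.0, 0.0, -81.9]
ft_force: [1.0, -0.1, -3.8]
opening: 0.195
12.6 [492.99649534 -23.74231499  11.70423021] [ 1.79984322e+02  3.26576991e-02 -8.18883601e+01] [ 1.01762651 -0.09353067 -3.83224524] 0.1948031793424809
head [ -34.4 -148.7] ((42.62752151489258, 77.63335418701172), 8.213801383972168)
wedge top min y [-67.6 -67.  -66.6]
butt y -66.6 2061
```

```bash
python3 -m pendant '[[1,-0.0022,0.016,0,0],[1,-0.0022,0.016,0,0],[1,-0.0018,0.0125,0,0]]'; python3 -m pendant '[[1,0,0.001,0,0]]';python3 -m pendant '[[1,0,0,0,0]]'
```

```text
time: 13.02
position: [486.6, 21.4, 11.8]
orientation: [180.0, -0.0, -81.8]
ft_force: [1.1, -8.7, -3.7]
opening: 0.187
time: 13.15
position: [486.6, 21.8, 11.8]
orientation: [180.0, -0.1, -81.8]
ft_force: [-1.6, -6.1, -2.9]
opening: 0.193
time: 13.28
position: [486.6, 21.6, 11.7]
orientation: [180.0, -0.1, -81.8]
ft_force: [-1.3, -3.9, -3.8]
opening: 0.19
```

```bash
python3 -m pendant '[[1,-0.0003,0.002,0,0]]';python3 -m pendant '[[1,-0.0003,0.002,0,0]]';python3 -m pendant '[[1,0,0,0,0]]'; python3 -m pendant '[[1,0.0042,-0.030,0,0],[1,0.0014,-0.010,0,0],[1,0,0,0,0],[1,0,0,0,0]]'; python3 look.py w8
```

```text
time: 13.4
position: [486.4, 21.9, 11.8]
orientation: [179.9, -0.2, -81.8]
ft_force: [-2.0, -16.7, -2.9]
opening: 0.191
time: 13.52
position: [486.2, 22.2, 11.9]
orientation: [179.9, -0.3, -81.9]
ft_force: [-1.7, -26.5, -2.1]
opening: 0.191
time: 13.65
position: [486.3, 22.1, 11.9]
orientation: [179.9, -0.3, -81.9]
ft_force: [-0.9, -20.8, -2.9]
opening: 0.194
time: 14.15
position: [491.8, -13.9, 11.7]
orientation: [180.0, 0.0, -81.9]
ft_force: [0.2, 0.0, -3.8]
opening: 0.192
14.15 [491.78014735 -13.90682401  11.69554352] [ 1.79983985e+02  3.56053792e-02 -8.18611635e+01] [ 0.19746814  0.0094062  -3.79973943] 0.19217497817848603
head [ -34.2 -138.8] ((42.623878479003906, 77.627685546875), 8.241313934326172)
wedge top min y [-64.1 -63.4 -63. ]
butt y -63.1 1922
```

The arm stopped moving while the force rose to 26 N, so the wedge is at its stop. One more separate firm tap to confirm it advances no further.

```bash
python3 -m pendant '[[1,-0.0022,0.016,0,0],[1,-0.0022,0.016,0,0],[1,-0.0011,0.008,0,0]]'; python3 -m pendant '[[1,0,0,0,0]]'; python3 -m pendant '[[1,0.0042,-0.030,0,0],[1,0.0028,-0.020,0,0],[1,0,0,0,0],[1,0,0,0,0]]'; python3 look.py w9
```

```text
time: 14.58
position: [485.8, 22.6, 11.8]
orientation: [179.9, -0.4, -81.8]
ft_force: [-7.5, -43.4, -1.2]
opening: 0.192
time: 14.7
position: [485.9, 22.3, 11.8]
orientation: [179.9, -0.4, -81.8]
ft_force: [-2.0, -22.3, -3.1]
opening: 0.192
time: 15.2
position: [493.3, -23.7, 11.7]
orientation: [180.0, 0.0, -81.9]
ft_force: [0.5, 0.5, -2.6]
opening: 0.193
15.2 [493.25095606 -23.73436919  11.72669917] [ 1.79983282e+02  3.01591105e-02 -8.18527596e+01] [ 0.48555463  0.45173373 -2.61198155] 0.1928113730682948
head [ -34.2 -149. ] ((42.63549041748047, 77.77200317382812), 8.245662689208984)
wedge top min y [-64.3 -63.5 -63.2]
butt y -63.1 2142
```

The wedge reads the same (-64.3 against -64.1), so it is home and the force builds at the stop. I carry the mallet back to the mat. Its centre is (494,-271), yaw -2.7, so the TCP target is about (535,-275).

```bash
python3 -m pendant '[[1,0,-0.01,0.04,0],[1,0,-0.01,0.05,0],[1,0.008,-0.046,0,-1.8],[1,0.008,-0.046,0,-1.8],[1,0.008,-0.046,0,-1.8],[1,0.008,-0.046,0,-1.8],[1,0.01,-0.047,0,-1.8],[1,0,0,0,0],[1,0,0,0,0]]'; python3 -m pendant '[[1,0,0,-0.04,0],[1,0,0,-0.035,0],[1,0,0,-0.015,0],[1,0,0,0,0],[1,0,0,0,0]]'
python3 - <<'E'
from h import *
s=read_state(); p,d=read_camera('wrist'); W=cloud('wrist',d,s); print(s['position'],s['orientation'])
hsv=cv2.cvtColor(p,cv2.COLOR_RGB2HSV); v,u=np.mgrid[:420,:560]
m=(hsv[...,1]>70)&(hsv[...,2]>70)&(hsv[...,0]<25)&(u>150)&(u<400)&(v>150)&(v<250)&(W[...,2]>40)
print('head',rect('wrist',m,60,s),np.median(W[m],0)); cv2.imwrite('pics/w10.png',p[:,:,::-1])
E
```

```text
time: 16.38
position: [535.4, -274.7, 101.2]
orientation: [179.9, 0.1, -90.8]
ft_force: [-0.2, 1.7, -4.3]
opening: 0.193
time: 17.0
position: [536.8, -276.1, 13.7]
orientation: [-179.9, -0.1, -90.8]
ft_force: [0.6, -0.6, -2.8]
opening: 0.194
[ 536.78542398 -276.09640585   13.67926871] [-1.79871055e+02 -7.34082912e-02 -9.08434644e+01]
head ((563.3331298828125, -285.441650390625), (36.565433502197266, 87.79126739501953), 25.84807777404785) [ 564.06944023 -298.1408046    60.76888205]
```

View pics/w10.png

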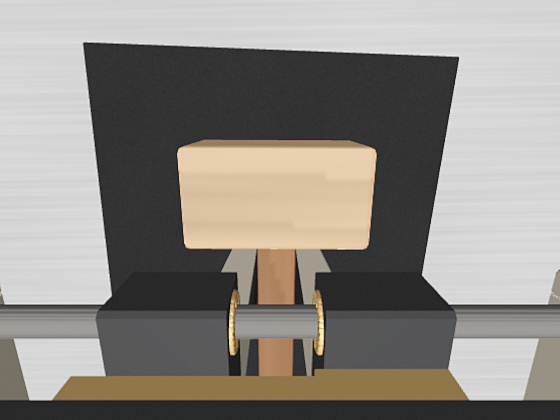

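The head at (277,198) is well inside the mat. The underside is about 12 mm above it, so I lower until contact.

```bash
python3 -m pendant '[[1,0,0,-0.007,0],[1,0,0,-0.004,0],[1,0,0,0,0],[1,0,0,0,0]]'; python3 -m pendant '[[1,0,0,-0.001,0],[1,0,0,0,0]]'
```

```text
time: 17.55
position: [535.5, -275.8, 0.8]
orientation: [180.0, 0.0, -90.9]
ft_force: [0.1, 0.2, -3.7]
opening: 0.192
time: 17.8
position: [535.5, -275.8, -0.2]
orientation: [180.0, 0.0, -90.9]
ft_force: [-0.2, -0.2, -3.3]
opening: 0.19
```

```bash
python3 -m pendant '[[1,0,0,-0.001,0],[1,0,0,0,0]]'
```

```text
time: 18.05
position: [535.7, -275.9, -0.7]
orientation: [-180.0, -0.0, -90.9]
ft_force: [-2.1, -0.0, 1.1]
opening: 0.19
```

Contact: the force's sign has changed. I release, rise straight up and back off.

```bash
python3 -m pendant '[[0,0,0,0,0],[0,0,0,0,0],[0,0,0,0,0],[0,0,0,0,0],[0,0,0,0,0],[0,0,0,0,0]]'; python3 -m pendant '[[0,0,0,0.02,0],[0,0,0,0.04,0],[0,0,0,0.05,0],[0,0,0,0.05,0],[0,0,0,0.05,0],[0,-0.04,-0.04,0,0],[0,-0.04,-0.04,0,0],[0,-0.04,-0.04,0,0],[0,0,0,0,0],[0,0,0,0,0]]'
python3 - <<'E'
from h import *
p,d=read_camera('top'); q,e=read_camera('scene'); a=np.load('top0.npz')['p']
cv2.imwrite('pics/fin.png',np.vstack([cv2.resize(p[90:310,90:430,::-1],(560,362)),cv2.resize(q[130:300,60:480,::-1],(560,227))]))
W=cloud('top',d); hsv=cv2.cvtColor(p,cv2.COLOR_RGB2HSV)
def box(m,u0,v0,u1,v1):
    k=np.zeros_like(m); k[v0:v1,u0:u1]=m[v0:v1,u0:u1]; return k
w=box((hsv[...,1]>90)&(hsv[...,2]>50)&(hsv[...,0]<25),300,160,400,290)
print('mallet',rect('top',w,40), np.percentile(W[w,2],[5,50,95]))
df=np.abs(p.astype(int)-a).max(2)
for n,b in dict(cast=(270,128,308,164),bottle=(108,162,145,200),bowl=(104,212,154,260),flask=(192,172,230,210)).items(): print(n,'changed px',(df[b[1]:b[3],b[0]:b[2]]>40).sum())
print(read_state()['position'],read_state()['opening'])
E
```

```text
time: 18.8
position: [535.5, -275.8, -1.2]
orientation: [-180.0, 0.0, -90.9]
ft_force: [0.6, -0.0, -0.5]
opening: 0.788
time: 20.05
position: [415.8, -395.8, 210.0]
orientation: [-179.9, -0.0, -90.9]
ft_force: [1.2, 0.4, -0.2]
opening: 1.001
mallet ((493.659912109375, -273.505859375), (84.23567962646484, 213.82949829101562), 88.54422760009766) [15.06084141 43.90518758 51.40170232]
cast changed px 0
bottle changed px 0
bowl changed px 0
flask changed px 15
[ 416.50530547 -394.9666312   209.51224337] 1.0026999676906523
```

View pics/fin.png

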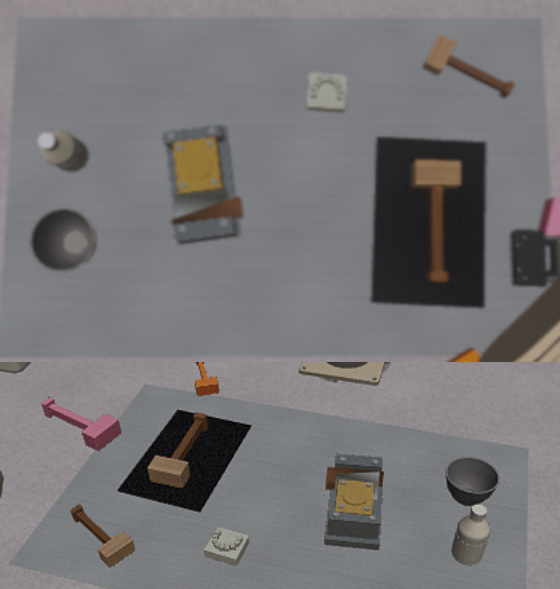

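The final views show the mallet flat inside the mat, at (437,220), the wedge driven in at (210,210), and everything else in place. I hand in.

```bash
python3 -c "
from cell import *; print(close_job())"
```

```text
the job is handed in; nothing more can be done
None
```

The wedge is home against its stop and the mallet is lying flat on its mat. The job was handed in at about 20 s of the 42 s allowed.

- **Driving the wedge:** I used the large plain wooden mallet from the mat and gave four separate taps, drawing back about 35–50 mm clear after each. The butt went from -93 to -78.5, -67.5 and then -64 mm in the clamp frame. The fourth tap did not move it further. At the end the arm stopped while the force rose, reaching 43 N on that tap.
- **Mallet placing:** it lies centred on the mat, at (494,-273.5) against a mat centre of (494,-271). The gripper is open and well clear of everything.
- **Other objects:** the before and after pictures show no change at the cast, bottle or bowl.

Some checks failed or disagreed:
- **First grasp:** it closed on nothing. The fingertips measured about 9–10 mm behind the reported TCP, not 22 mm ahead of it as stated. I went down by the measured value and the second grasp held.
- **Wedge reading:** the final -64 mm differs by about 1 mm from the stated -65 mm, which is within the camera calibration.
- **Flask grip:** I inferred that the jaw grips the flask from the wedge being at its stop. I did not test it directly.

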